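# Draw the whisk out of the half-covered utensil box

### The arm

A 6-joint arm with a two-finger parallel gripper is mounted at the origin on a cart in front of the work surface, level with it; the furniture and walls round the work are solid. World frame = base frame: x ahead of the robot, y to its left, z up, the work surface at z = 0. Lengths are in mm, angles in rad, forces in N, time in s.
With the tool pointing down it reaches from about 275 to 825 mm from the base axis. Payload 5.2 kg.
Tool frame: the origin (TCP) lies at the very end of the fingers, on their centre line; the grasp point (between the pads) lies 19 mm behind it; z points along the fingers, y is the line along which they close (so a half turn about z gives the same grasp; the last joint's range is limited). The gripper opens to 93 mm and grips with 3 to 60 N. Pads are 15 mm wide; open, the fingers measure 128 mm over their backs; the gripper's body (75 mm by 188 mm) begins 65 mm behind the grasp point.
Start: joints at [-1.305, 0.259, 1.535, -0, 1.348, -0.203], TCP at [248.519, -490.656, 218.653] pointing down, gripper open.
Joint ranges: [-3.14, 3.14], [-0.91, 2.08], [0.19, 2.58], [-1.22, 4.36], [0.22, 2.71], [-3.12, 3.12]. Speed limits (rad/s): [2.57, 2.57, 3.14, 3.14, 3.14, 3.14].

### API

Orientations are given as [roll, pitch, yaw] about the fixed x, y, z axes, in that order (R = Rz(yaw) Ry(pitch) Rx(roll)).
In Python, from bench import robot gives the robot as it stands. The module is installed in compiled form; this text tells all that it offers. Calls block until the motion is done:
- robot.move_ptp(position, orientation): joint-space move of the TCP to a pose.
- robot.move_linear(position, ori=None, speed=150, f_stop=None): straight line of the TCP; ori=None keeps the orientation; speed is the mean speed in mm/s. With f_stop (N) it stops when the force on the tool has changed by that much, and returns True; else False.
- robot.move_j(angles): joint-space move.
- robot.move_gripper(opening): opening from 0.0 (shut) to 1.0 (fully open); the grip force is fixed at half the most; returns when the fingers have stopped.
- robot.sleep(seconds).
- robot.inverse_kinematics(position, orientation): joint angles nearest the present ones, or None.
- robot.get_image(name): name is "scene" or "top" or "wrist"; returns a dict with "img" (420x560x3 uint8, blue, green, red), "fovy" (degrees; the focal length in pixels is half the picture's height over the tangent of half this angle, whatever the lens; pixels are square), "cx", "cy" (the principal point, pixels), "eye" and "orientation" of the camera in the world. Camera axes: x right, y down, z forward; pixel columns grow to the right and rows downward; lengths in mm; the calibration is good to about 2 mm. A picture is of the moment at which its call begins. There is no depth.
A pose or a line that the arm cannot do raises robot.MotionError and nothing moves.
- robot.hand_in(): hands the job in; it is judged then, once.
Readings, each from a call of its own:
- robot.current_t(): time.
- robot.current_qpos(): joint angles.
- robot.current_joint_vel(): joint speeds.
- robot.current_joint_efforts(): joint torques, N m.
- robot.current_tcp_pos(): TCP position.
- robot.current_eef_rot(): TCP orientation.
- robot.current_contact_force(): force on the tool from outside, world axes, zero at the start.
- robot.current_ft_torque(): the same for the moment, N m.
- robot.current_gripper_width(): opening from 0.0 (shut) to 1.0 (fully open).
- robot.current_finger_force(): force on a finger pad.
Only numpy, scipy, OpenCV 4.12 (cv2) and the standard library are available. Lean on these libraries where they do the work, as an engineer would, in place of code of your own. Each camera call takes 0.05 s, during which the arm holds its last target. There are 200 camera calls.

### The job

Turn the catch on the utensil box fully open while the whisk still lies inside, then take the whisk by its handle and draw it out on a slant, handle first, through the short opening; it is longer than the opening, so ease it out without wrenching it against the box. Finish while holding the whisk still in the gripper, with all of it more than 5 cm higher than the top of the box and touching nothing else; leave the catch open, and leave the salt shaker and the egg timer where they stand.

Things in the scene. Friction and masses are not known exactly. Their poses are not given: they have to be found in the camera images.
- utensil_box: Plain wooden utensil box, fixed to the worktop, 386 (x) x 170 (y) mm. Origin: centre of its underside; its x axis is its long axis and points to the robot's right, within 0.25 rad. Inside: floor 6 mm above the worktop, x -183 to +183 mm, y -75 to +75 mm. The left part is covered, the right part open. A small block for the catch is on the outside of the +y wall (away from the robot).
- opening (a point): Middle of the opening in the box's top, at box x = +100 mm, 60 mm above the worktop; box axes. The opening runs from box x = +18 (edge of the cover) to +183 mm and is 150 mm wide; the walls round it are low, 60 mm high and 10 mm thick (end wall x = 183 to 193 mm).
- cover_edge (a point): Middle of the upper edge of the fixed cover board where the opening begins, box x = +18 mm, 92 mm above the worktop, which is the top of the box; box axes. The cover is 10 mm thick (underside 82 mm up) and lies over the whole left part, box x = -193 to +18 mm.
- catch (a joint): Flat steel turn-catch, pivot upright at box x = +160, y = +93 mm. In rad: 0 shut (tongue lies across the opening over the whisk handle, to 125 mm from the pivot towards box -y; 16 mm wide, 6 thick, underside 65 mm up), growing clockwise seen from above to the stop at 1.55, fully open (tongue along the side wall, towards box -x). Starts at 0 to 0.3. Friction 0.04 N m; it stays where it is left.
- catch_grip (a point): Middle of the catch's wing grip, on the pivot axis, 85 mm above the worktop. The grip is a steel bar 44 mm long, 12 mm thick, 24 mm high (73 to 97 mm up), its length in line with the tongue (along box y when the catch is at 0). The point turns with it: y along the bar, pointing away from the tongue, z up.
- whisk: Balloon whisk, 338 mm long, about 80 g, lying in the box, handle under the opening, head under the cover. Origin: mid-length, at its underside as it lies; x runs towards the head (box -x, within 0.05 rad). Handle: 20 mm thick, x -169 to -44 mm, axis 9 mm up at its end, 17 at the neck. Head (solid): x -49 to +169 mm, 10 mm thick at the neck, at most 62 wide, 57 high at x +110. Mass centre x +65.
- whisk_grip (a point): Point on the handle's axis, 69 mm from the handle end, 13 mm above the whisk's underside: a good place to grip it across, near the middle of the opening.
- whisk_handle_end (a point): On the whisk's axis, 3 mm inside the handle end.
- whisk_head_end (a point): On the whisk's axis, 3 mm inside the far end of the wire head.
- salt: Salt shaker, 44 mm across, 90 mm high, standing loose behind the box; origin: centre of its underside. Leave alone.
- timer: Round egg timer, 69 mm across, 61 mm high, standing loose behind the box; origin: centre of its underside. Leave alone.

How it is judged:
By the outcome, as a careful person would: the job done as asked, in the order asked, and still so for the second after the job is handed in, while the arm keeps its last pose, push and grip.
It also fails if it takes over 58 s, if anything falls off the work surface, if the arm or the gripper's body presses on something with over 40 N, if the wrist force passes 120 N, or if a joint passes its speed limit or range.

## Working session

There is one attempt and no reset: what is moved stays moved. The work goes in short steps, each a Python script; the robot and the scene stay as the last script left them, time stands still between calls to the robot, and variables do not carry over. Pictures are saved under pics/ and viewed, at most 10 in all, crops included, and the job is handed in when it is done.

```bash
mkdir -p pics; ls; python3 - <<'E'
from bench import robot
import cv2,numpy as np
ims=[]
for n in("scene","top","wrist"):
    d=robot.get_image(n); cv2.imwrite(f"pics/{n}0.png",d["img"])
    print(n,d["fovy"],d["cx"],d["cy"],d["eye"],d["orientation"])
print(robot.current_t(),robot.current_eef_rot())
E
```

```text
pics
scene 54.33436698816472 281.61413374308813 207.06718750606063 [  60.61363509 -419.54523387  559.07451492] [-2.16846637  0.02439156 -0.82492843]
top 44.325994441112705 277.22679618682787 214.57804627815966 [ 440.62817758   67.35374764 1172.05119836] [-3.00258277  0.00903861 -1.59188076]
wrist 63.68935312963386 279.72996455246965 202.79080035981568 [ 317.3619998  -455.43320696  385.17545866] [ 2.86071614e+00  4.78099439e-04 -1.10405410e+00]
0.15 [-3.14021259e+00 -2.78477154e-04  4.68796713e-01]
```

View pics/top0.png

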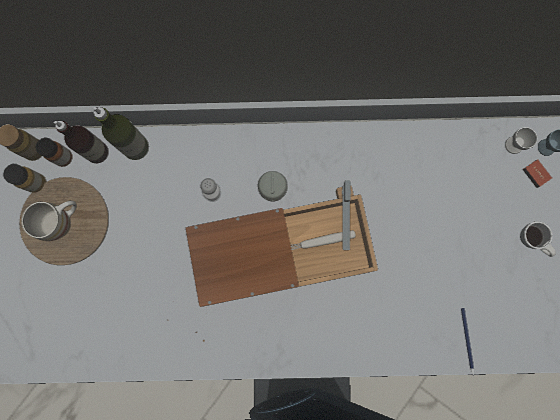

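View pics/scene0.png

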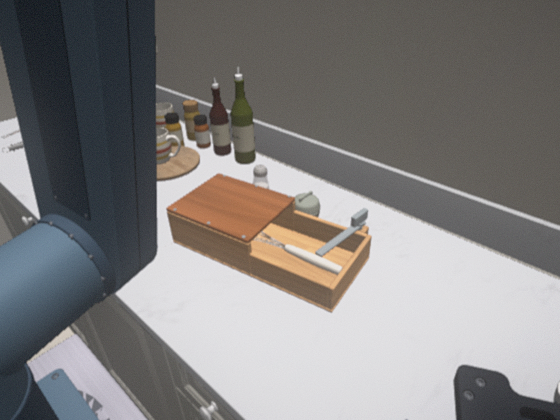

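The top view shows the cover (corners near (186,227), (283,209), (298,286), (200,306)). The catch tongue runs from the grip at (347,187) to (346,249), and the handle runs from (302,244) to (354,235).

```bash
cat > h.py <<'E'
import numpy as np, cv2
from scipy.spatial.transform import Rotation as R
def rays(d,px):
    f=210/np.tan(np.radians(d["fovy"])/2)
    px=np.atleast_2d(px).astype(float)
    v=np.c_[(px[:,0]-d["cx"])/f,(px[:,1]-d["cy"])/f,np.ones(len(px))]
    return v@R.from_euler('xyz',d["orientation"]).as_matrix().T
def plane(d,px,z):
    v=rays(d,px); e=np.array(d["eye"]); return e+v*((z-e[2])/v[:,2])[:,None]
def proj(d,P):
    f=210/np.tan(np.radians(d["fovy"])/2)
    c=(np.atleast_2d(P)-d["eye"])@R.from_euler('xyz',d["orientation"]).as_matrix()
    return c[:,:2]/c[:,2:]*f+[d["cx"],d["cy"]]
E
python3 - <<'E'
from bench import robot
from h import *
d=robot.get_image("top"); im=d["img"]; hsv=cv2.cvtColor(im,cv2.COLOR_BGR2HSV)
for p in [(240,255),(340,215),(320,240),(347,210),(347,187),(340,262),(330,225),(272,185),(209,187)]: print(p,hsv[p[1],p[0]])
c=cv2.resize(im[165:315,175:395],None,fx=3.6,fy=3.6,interpolation=cv2.INTER_CUBIC); c=cv2.convertScaleAbs(c,alpha=1.5)
cv2.imwrite("pics/topcrop.png",c)
E
```

```text
(240, 255) [ 10 123 108]
(340, 215) [ 14  94 154]
(320, 240) [ 20  14 161]
(347, 210) [105  12 126]
(347, 187) [ 93  20 125]
(340, 262) [ 17  96 148]
(330, 225) [ 16 103 156]
(272, 185) [ 43  19 123]
(209, 187) [ 45   4 130]
```

View pics/topcrop.png

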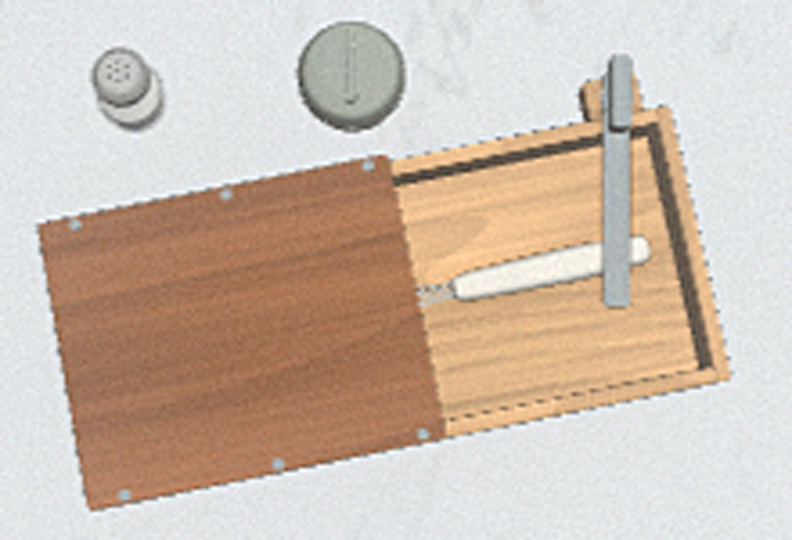

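The crop confirms it: grip bar at about (347,190), tongue tip at (346,249), handle end near (354,234), and the shaker and timer just behind the cover.

```bash
cat > see.py <<'E'
from h import *
def corners(m):
    cs,_=cv2.findContours(m.astype(np.uint8),cv2.RETR_EXTERNAL,cv2.CHAIN_APPROX_NONE)
    return max(cs,key=cv2.contourArea)[:,0].astype(float)
def boxpose(d):
    """box pose from cover (z=92): rectangle fit in the metric plane"""
    hsv=cv2.cvtColor(d["img"],cv2.COLOR_BGR2HSV)
    m=(hsv[...,0]<=13)&(hsv[...,1]>105)&(hsv[...,2]<135)
    m=cv2.morphologyEx(m.astype(np.uint8),cv2.MORPH_OPEN,np.ones((5,5)))
    m=cv2.morphologyEx(m,cv2.MORPH_CLOSE,np.ones((9,9)))
    P=plane(d,corners(m),92)[:,:2].astype(np.float32)
    (c,s,a)=cv2.minAreaRect(P); q=cv2.boxPoints((c,s,a))
    e=[q[1]-q[0],q[2]-q[1]]; L=max(e,key=np.linalg.norm); L=L/np.linalg.norm(L)
    if L[1]>0: L=-L
    return np.array(c)-L*(-87.5), L, s   # cover centre is at box x=-87.5
E
python3 - <<'E'
from bench import robot
from see import *
d=robot.get_image("top")
o,L,s=boxpose(d); Y=np.array([-L[1],L[0]])
print("box",o,L,"yaw",np.arctan2(L[1],L[0]),"rect",s)
def W(x,y,z): return np.r_[o+L*x+Y*y,z]
print("proj corners", proj(d,[W(-193,85,92),W(18,85,92),W(18,-85,92),W(-193,-85,92),W(193,85,60),W(193,-85,60),W(160,93,97)]).round(1).tolist())
hsv=cv2.cvtColor(d["img"],cv2.COLOR_BGR2HSV)
roi=np.zeros(hsv.shape[:2],np.uint8); cv2.fillConvexPoly(roi,proj(d,[W(20,74,60),W(182,74,60),W(182,-74,60),W(20,-74,60)]).astype(np.int32),1)
h=(hsv[...,1]<45)&(hsv[...,2]>140)&(roi>0); t=(hsv[...,1]<45)&(hsv[...,2]<=140)&(hsv[...,0]>80)&(roi>0)
for n,m,z in(("handle",h,13),("tongue",t,71)):
    P=plane(d,corners(m),z)[:,:2]; B=np.c_[(P-o)@L,(P-o)@Y]
    r=cv2.minAreaRect(B.astype(np.float32)); print(n,m.sum(),r,"x",B[:,0].min(),B[:,0].max(),"y",B[:,1].min(),B[:,1].max())
    yy,xx=np.nonzero(m); Q=plane(d,np.c_[xx,yy],z)[:,:2]; print(cv2.fitLine(np.c_[(Q-o)@L,(Q-o)@Y].astype(np.float32),cv2.DIST_HUBER,0,.01,.01).ravel())
E
```

```text
box [520.97274303  64.31602478] [ 0.17770049 -0.9840846 ] yaw -1.3921471 rect (167.60877990722656, 209.1440887451172)
proj corners [[184.9, 226.7], [282.8, 207.0], [299.2, 286.4], [199.2, 306.8], [361.2, 193.5], [378.7, 270.0], [347.8, 189.8]]
handle 301 ((90.89447784423828, 5.303692817687988), (93.10193634033203, 15.891535758972168), 1.0425505638122559) x 44.27817830156152 137.31977180792606 y -2.3194162610283455 13.595700375358149
[9.9990368e-01 1.3878968e-02 9.7734039e+01 5.5771151e+00]
tongue 295 ((143.8450469970703, 23.13101577758789), (104.0647964477539, 12.950822830200195), 77.45234680175781) x 126.37968233366612 161.46992993717262 y -28.833091026136955 74.67199351877838
[  0.21785243   0.9759817  143.87941     23.135645  ]
```

```bash
cat > geo.py <<'E'
from h import *
o=np.array([520.97,64.32]); L=np.array([0.1777,-0.98408]); Y=np.array([-L[1],L[0]]); byaw=np.arctan2(L[1],L[0])
def W(x,y,z): return np.r_[o+L*x+Y*y,z]
def ori(th=0,yaw=byaw):  # tool down, tilted by th: handle side (box +x) up
    B=R.from_euler('z',yaw); return (B*R.from_euler('y',-th)*R.from_euler('x',np.pi)).as_euler('xyz')
E
cat > plan.py <<'E'
from h import *
GX=-105.                                   # grip on whisk x
ax=lambda x:9+(x+169)*8/125
xs=np.r_[np.arange(-169,170,4.),169]; r=np.where(xs<-46,10,0.)
t=np.clip((xs+49)/159,0,1); hd=np.where(xs<110,5+23.5*np.sin(np.pi/2*t),28.5*np.sqrt(np.clip(1-((xs-110)/59)**2,0,1)))
r=np.where(xs<-46,r,hd)
wh=np.r_[np.c_[xs,ax(xs)+r],np.c_[xs,ax(xs)-r]]; wh[:,1]=np.maximum(wh[:,1],0); wh[:,0]*=-1   # box x sense
G=np.array([-GX,ax(GX)]); wh-=G            # origin: handle axis at grip
UP=7.                                      # grasp point above handle axis
tip=np.array([[a,UP-19+b] for a in(-11,0,11) for b in(0,)])
body=np.array([[a,UP+65+b] for a in np.linspace(-37.5,37.5,6) for b in (0,30,60,100)])
tool=np.r_[tip,body]
rects=[(-400,600,-200,6),(-193,18,82,92),(183,193,0,60),(-193,-183,0,92)]
bar=[(136,184,65,98)]
def dist(P,rs):
    D=[]
    for a,b,c,d in rs:
        dx=np.maximum(a-P[...,0],P[...,0]-b); dz=np.maximum(c-P[...,1],P[...,1]-d)
        D.append(np.hypot(np.maximum(dx,0),np.maximum(dz,0))+np.minimum(np.maximum(dx,dz),0))
    return np.min(D,axis=0).min(-1)
def clr(x,z,th,use_tool=True):
    x,z,th=np.broadcast_arrays(*map(np.asarray,(x,z,th))); c,s=np.cos(th)[...,None],np.sin(th)[...,None]
    f=lambda Q:np.stack([x[...,None]+c*Q[:,0]-s*Q[:,1],z[...,None]+s*Q[:,0]+c*Q[:,1]],-1)
    v=dist(f(wh),rects)
    return np.minimum(v,np.minimum(dist(f(tool),rects),dist(f(body),bar))) if use_tool else v
if __name__=="__main__":
    x0=104.; z0=6+G[1]
    print("start",clr(x0,z0,0,False),clr(x0,z0,0))
    Z,T=np.meshgrid(np.arange(15,330,1.),np.radians(np.arange(0,50.1,1.)),indexing='ij')
    for x in range(96,290,8):
        C=clr(x,Z,T); i=np.unravel_index(C.argmax(),C.shape); print(x,Z[i],round(np.degrees(T[i])),round(C[i],1), "z>=",)
E
python3 plan.py; python3 - <<'E'
from bench import robot
from geo import *
P=W(160,93,76)
for a in (.22,.8,1.2,1.6):
  for k in(0,np.pi): 
    q=robot.inverse_kinematics(P,ori(0,byaw+np.pi/2-a+k)); print(a,k,None if q is None else np.round(q,2))
for a in (0,.3,.6):
  for k in (0,np.pi):
    e=ori(a if k==0 else -a,byaw+k); q=robot.inverse_kinematics(W(140,5,150),e); print(a,k,None if q is None else np.round(q,2))
d=robot.get_image("top"); print(plane(d,[[355.5,234.2]],13)[:,:2]-o, [(plane(d,[[355.5,234.2]],14)[0,:2]-o)@v for v in (L,Y)])
E
```

```text
start 0.0 -5.5
96 329.0 0 223.9 z>=
104 329.0 0 223.9 z>=
112 329.0 0 223.9 z>=
120 329.0 0 223.9 z>=
128 329.0 0 223.9 z>=
136 329.0 0 223.9 z>=
144 329.0 0 223.9 z>=
152 329.0 0 223.9 z>=
160 329.0 0 223.9 z>=
168 329.0 0 223.9 z>=
176 329.0 0 223.9 z>=
184 329.0 0 223.9 z>=
192 329.0 0 223.9 z>=
200 329.0 0 223.9 z>=
208 329.0 0 223.9 z>=
216 329.0 0 223.9 z>=
224 329.0 0 223.9 z>=
232 329.0 0 223.9 z>=
240 329.0 0 223.9 z>=
248 329.0 0 223.9 z>=
256 329.0 0 224.1 z>=
264 329.0 0 224.6 z>=
272 329.0 0 225.4 z>=
280 329.0 0 226.5 z>=
288 329.0 0 227.7 z>=
0.22 0 [-0.29  0.54  1.47 -0.    1.13  1.32]
0.22 3.141592653589793 [-0.29  0.54  1.47  0.    1.13 -1.82]
0.8 0 [-0.29  0.54  1.47 -0.    1.13  1.9 ]
0.8 3.141592653589793 [-0.29  0.54  1.47  0.    1.13 -1.24]
1.2 0 [-0.29  0.54  1.47 -0.    1.13  2.3 ]
1.2 3.141592653589793 [-0.29  0.54  1.47  0.    1.13 -0.84]
1.6 0 [-0.29  0.54  1.47  0.    1.13  2.7 ]
1.6 3.141592653589793 [-0.29  0.54  1.47  0.    1.13 -0.44]
0 0 [-0.33  0.32  1.62 -0.    1.2   2.63]
0 3.141592653589793 [-0.33  0.32  1.62  0.    1.2  -0.51]
0.3 0 [-0.15  0.3   1.7  -0.33  1.07  2.96]
0.3 3.141592653589793 [-0.15  0.3   1.7  -0.33  1.07 -0.18]
0.6 0 [ 0.04  0.35  1.76 -0.7   1.06 -2.92]
0.6 3.141592653589793 [ 0.04  0.35  1.76 -0.7   1.06  0.22]
[[  33.40020911 -165.44488236]] [np.float64(168.5857336455491), np.float64(3.3981810437354625)]
```

```bash
sed -i 's/^GX=-105./GX=-94./; s/^UP=7./UP=8./; /__main__/,$d' plan.py; cat >> plan.py <<'E'
if __name__=="__main__":
    from scipy.sparse import coo_matrix
    from scipy.sparse.csgraph import dijkstra
    x0=93.6; z0=6+G[1]; print("start",clr(x0,z0,0,False),clr(x0,z0,0))
    X=x0+np.arange(-4,221,4.); Zs=z0+np.arange(0,330,4.); Th=np.radians(np.arange(0,51,2.))
    A=np.stack(np.meshgrid(X,Zs,Th,indexing='ij'),-1); C=clr(A[...,0],A[...,1],A[...,2]).astype(float)
    N=np.arange(C.size).reshape(C.shape); I,J,Wt=[],[],[]
    import itertools
    for d in itertools.product((-1,0,1),repeat=3):
        if d<=(0,0,0): continue
        s1=tuple(slice(max(0,-k),n-max(0,k)) for k,n in zip(d,C.shape)); s2=tuple(slice(max(0,k),n-max(0,-k)) for k,n in zip(d,C.shape))
        c=np.minimum(C[s1],C[s2]); ok=c>-.3
        w=np.linalg.norm(d)/np.clip(c,.3,12)**2
        I.append(N[s1][ok]);J.append(N[s2][ok]);Wt.append(w[ok])
    g=coo_matrix((np.concatenate(Wt),(np.concatenate(I),np.concatenate(J))),shape=(C.size,)*2).tocsr()
    st=N[1,0,0]; D,pr=dijkstra(g,directed=False,indices=st,return_predecessors=True)
    low=A[...,1]+np.min([np.sin(A[...,2])*q[0]+np.cos(A[...,2])*q[1] for q in wh],axis=0)
    D=D.reshape(C.shape); D[low<110]=np.inf; k=D.argmin(); path=[]
    while k>=0 and k!=st: path.append(k); k=pr[k]
    path=[st]+path[::-1]
    P=A.reshape(-1,3)[path]; cl=C.ravel()[path]; np.save("path.npy",P)
    for p,c in zip(P,cl): print(p[0].round(),p[1].round(),np.degrees(p[2]).round(),c.round(1),end=' | ')
E
python3 plan.py
```

```text
start 0.0 0.0
94.0 20.0 0.0 0.0 | 94.0 24.0 0.0 4.0 | 94.0 28.0 0.0 5.6 | 94.0 32.0 0.0 8.4 | 98.0 36.0 2.0 8.4 | 98.0 40.0 2.0 7.7 | 98.0 44.0 4.0 8.9 | 98.0 48.0 4.0 7.0 | 98.0 52.0 6.0 9.4 | 98.0 56.0 8.0 5.9 | 98.0 60.0 8.0 8.2 | 102.0 64.0 10.0 6.1 | 106.0 68.0 10.0 5.9 | 110.0 72.0 12.0 7.0 | 114.0 72.0 12.0 7.0 | 118.0 72.0 12.0 7.0 | 122.0 72.0 12.0 7.0 | 126.0 72.0 12.0 7.0 | 130.0 72.0 12.0 7.0 | 134.0 72.0 12.0 7.0 | 138.0 72.0 12.0 7.0 | 142.0 72.0 12.0 7.0 | 146.0 72.0 12.0 7.0 | 150.0 72.0 12.0 6.5 | 154.0 72.0 12.0 6.0 | 158.0 72.0 12.0 5.4 | 162.0 72.0 12.0 4.8 | 166.0 76.0 14.0 3.5 | 170.0 80.0 14.0 4.6 | 174.0 80.0 14.0 4.9 | 178.0 80.0 14.0 5.2 | 182.0 80.0 14.0 5.5 | 186.0 80.0 14.0 5.9 | 190.0 80.0 14.0 6.3 | 194.0 80.0 14.0 6.5 | 198.0 80.0 14.0 6.5 | 202.0 80.0 14.0 6.3 | 206.0 80.0 14.0 5.6 | 210.0 84.0 14.0 4.8 | 214.0 88.0 16.0 8.0 | 218.0 88.0 16.0 8.0 | 222.0 88.0 16.0 8.0 | 226.0 88.0 16.0 8.0 | 230.0 88.0 16.0 8.0 | 234.0 92.0 16.0 8.3 | 238.0 96.0 18.0 8.4 | 242.0 100.0 18.0 10.5 | 246.0 100.0 18.0 11.8 | 250.0 104.0 18.0 10.0 | 254.0 108.0 20.0 12.4 | 258.0 112.0 20.0 14.0 | 262.0 112.0 20.0 12.1 | 266.0 116.0 20.0 13.8 | 270.0 120.0 20.0 15.0 | 274.0 124.0 20.0 14.8 | 278.0 128.0 20.0 15.2 | 282.0 132.0 20.0 16.3 | 286.0 136.0 18.0 12.6 | 290.0 140.0 16.0 14.1 | 290.0 144.0 14.0 13.1 | 290.0 148.0 12.0 17.9 | 290.0 152.0 10.0 26.1 | 290.0 156.0 8.0 35.7 |
```

```bash
python3 - <<'E'
from bench import robot
from geo import *
a=.22
e=ori(0,byaw+np.pi*1.5-a)
robot.move_ptp(W(160,93,190),e)
robot.move_gripper(0.5)
d=robot.get_image("wrist"); im=cv2.convertScaleAbs(d["img"],alpha=1.4)
s,c=np.sin(a),np.cos(a)
pts=[W(160+y*s+x*c,93+y*c-x*s,97) for x,y in((6,22),(6,-22),(-6,-22),(-6,22))]
tg=[W(160+y*s+x*c,93+y*c-x*s,71) for x,y in((8,-22),(8,-125),(-8,-125),(-8,-22))]
wall=[W(193,85,60),W(193,-85,60),W(18,-85,60),W(18,85,60)]
hd=[W(168.6,6.5,15),W(43,5,23)]
for q,col in((pts,(0,0,255)),(tg,(0,255,0)),(wall,(255,0,0)),(hd,(255,0,255))):
    cv2.polylines(im,[proj(d,q).round().astype(np.int32)],True,col,1)
cv2.imwrite("pics/w1.png",im); print(robot.current_t())
E
```

```text
3.3
```

View pics/w1.png

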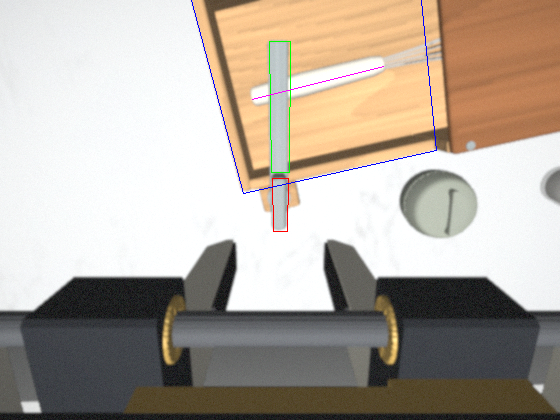

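The wrist view's overlay matches: grip bar at (281,205), tongue up to (280,41), handle from (252,97) to (383,67), all within a pixel or two. I'll turn the catch now.

```bash
python3 - <<'E'
from bench import robot
from geo import *
e=lambda a:ori(0,byaw+np.pi*1.5-a)
print(robot.move_linear(W(160,93,76),speed=80,f_stop=10))
robot.move_gripper(0.0)
print("w",robot.current_gripper_width()*93,robot.current_finger_force(),robot.current_contact_force())
for a in (.65,1.1,1.4,1.55,1.60):
    robot.move_ptp(W(160,93,76),e(a)); print(a,robot.current_contact_force().round(1) if hasattr(robot.current_contact_force(),'round') else robot.current_contact_force(),np.round(robot.current_ft_torque(),2),round(robot.current_t(),1))
d=robot.get_image("wrist"); cv2.imwrite("pics/w2.png",d["img"])
E
```

```text
False
w 11.44975809367965 29.994913637638092 [-1.04376871 -4.4069865  -0.22795381]
0.65 [-1.1 -5.5 -0.2] [-0.9   0.03 -0.05] 6.0
1.1 [-1.8 -6.6  1.2] [-1.02  0.21 -0.11] 6.5
1.4 [-2.4 -6.9  1.1] [-1.17  0.29 -0.06] 6.9
1.55 [-3.2 -5.9  0.9] [-1.12  0.36  0.01] 7.2
1.6 [-2.8 -7.2  0.9] [-1.17  0.4   0.54] 7.4
```

View pics/w2.png

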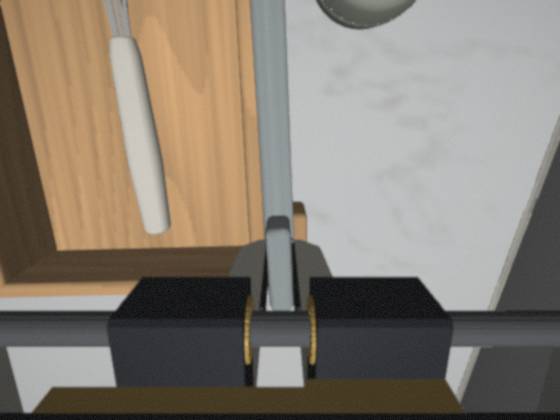

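The catch reached its stop: the moment rose to 0.5 N m at 1.60 rad, and the tongue lies along the wall at x≈275 px. I'll release it, go above the whisk and check.

```bash
python3 - <<'E'
from bench import robot
from geo import *
robot.move_gripper(0.45)
robot.move_linear(W(160,93,150),speed=150)
e=ori(0,byaw+np.pi+.014)
robot.move_ptp(W(93.6,5.5,150),e)
d=robot.get_image("wrist"); im=cv2.convertScaleAbs(d["img"],alpha=1.3)
for a,col in((1.55,(0,0,255)),(1.45,(0,255,255))):
    s,c=np.sin(a),np.cos(a)
    cv2.polylines(im,[proj(d,[W(160+y*s+x*c,93+y*c-x*s,71) for x,y in((8,-22),(8,-125),(-8,-125),(-8,-22))]).round().astype(np.int32)],True,col,1)
cv2.polylines(im,[proj(d,[W(168.6,6.5,15),W(43,5,23)]).round().astype(np.int32)],True,(255,0,255),1)
cv2.imwrite("pics/w3.png",im); print(robot.current_t())
E
```

```text
9.3833
```

View pics/w3.png

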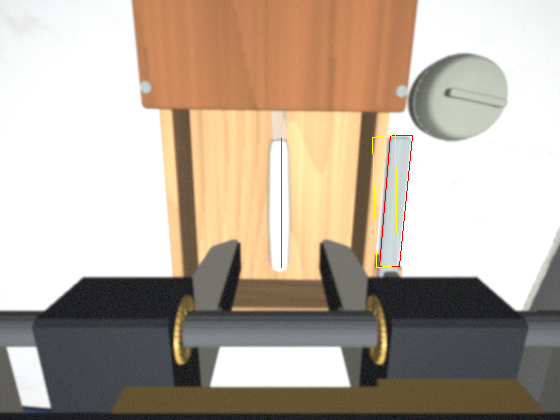

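The catch sits on the red outline (1.55 rad, tongue (410,136) to (390,266)), and the handle is centred between the fingers from (281,140) to (281,268). Now I'll grasp and start drawing.

```bash
cat > draw.py <<'E'
from geo import *
from plan import clr
WP=[(94,20,0),(94,32,0),(98,52,6),(102,64,10),(110,72,12),(130,72,12),(160,72,12),(172,80,14),(208,80,14),(214,87,16),(232,90,16),(250,104,18),(258,112,20),(282,132,20)]
def pose(x,z,deg,y=5.5):
    t=np.radians(deg); return W(x+11*np.sin(t),y,z-11*np.cos(t)), ori(-t,byaw+np.pi+.014)
def mincl(a,b):
    s=np.linspace(0,1,15)[:,None]; p=np.array(a)*(1-s)+np.array(b)*s; return clr(p[:,0],p[:,1],np.radians(p[:,2])).min()
E
python3 - <<'E'
from bench import robot
from draw import *
print([round(float(mincl(a,b)),1) for a,b in zip(WP,WP[1:])])
print("hit",robot.move_linear(pose(*WP[0])[0],speed=80,f_stop=12))
robot.move_gripper(0.0)
print("w",robot.current_gripper_width()*93,robot.current_finger_force(),robot.current_tcp_pos()[2])
for w in WP[1:6]:
    p,o_=pose(*w); h=robot.move_linear(p,o_,speed=40,f_stop=15)
    print(w,h,np.round(robot.current_contact_force(),1),np.round(robot.current_ft_torque(),2),round(robot.current_t(),1))
    if h: break
for n in("scene","wrist"): 
    d=robot.get_image(n); cv2.imwrite(f"pics/{n}4.png",d["img"])
E
```

```text
[0.2, 8.2, 5.4, 5.9, 6.9, 5.4, 4.5, 4.5, 5.2, 7.2, 9.2, 10.0, 13.6]
hit False
w 18.816896158174135 29.99032943334896 9.059919290253099
(94, 32, 0) False [ 0.4 -0.4 -1.7] [-0.23 -0.1  -0.01] 12.3
(98, 52, 6) False [-0.4 -0.  -1.2] [-0.09 -0.05 -0.04] 12.9
(102, 64, 10) False [-0.6 -0.5 -0.1] [-0.01 -0.08  0.04] 13.4
(110, 72, 12) False [ 1.1  0.1 -0.2] [-0.03 -0.11 -0.  ] 13.8
(130, 72, 12) False [-0.2 -1.  -0. ] [ 0.03 -0.07 -0.03] 14.5
```

View pics/scene4.png

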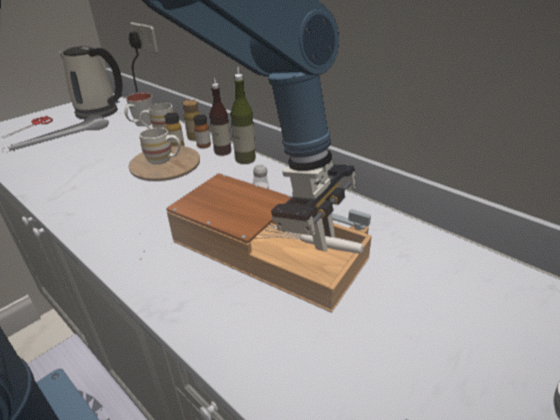

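The whisk is held with its handle end at about (362,246). I'll check how far it has drooped, using the handle direction in that view.

```bash
python3 - <<'E'
from bench import robot
from draw import *
ds=robot.get_image("scene"); dw=robot.get_image("wrist")
for deg in (8.3,12.3,16.3,20.3):
    t=np.radians(deg); P=[W(130+s*np.cos(t),5.5+s*.014,72+s*np.sin(t)) for s in (75,20)]
    print(deg,"scene",proj(ds,P).round(1).tolist(),"wrist",proj(dw,P).round(1).tolist())
a=cv2.resize(ds["img"][190:280,230:390],None,fx=4.5,fy=4.5,interpolation=cv2.INTER_CUBIC)
b=dw["img"][120:,150:420]; b=cv2.resize(b,None,fx=0.9,fy=.9)
H=max(a.shape[0],b.shape[0]); c=np.zeros((600,800,3),np.uint8); c[:a.shape[0],:720]=a; 
for deg,col in((8.3,(0,0,255)),(20.3,(0,255,0))):
    t=np.radians(deg); q=proj(ds,[W(130+s*np.cos(t),5.5+s*.014,72+s*np.sin(t)) for s in (75,20)])
    cv2.polylines(c,[((q-[230,190])*4.5).round().astype(np.int32)],False,col,1)
cv2.imwrite("pics/droop.png",cv2.convertScaleAbs(c[:410,:720],alpha=1.4))
E
```

```text
8.3 scene [[362.4, 248.8], [334.5, 242.6]] wrist [[280.3, 376.3], [280.1, 296.5]]
12.3 scene [[362.2, 246.4], [334.4, 241.9]] wrist [[280.3, 383.7], [280.1, 298.0]]
16.3 scene [[361.7, 243.9], [334.3, 241.3]] wrist [[280.4, 390.8], [280.1, 299.4]]
20.3 scene [[361.1, 241.4], [334.1, 240.7]] wrist [[280.4, 397.8], [280.2, 300.6]]
```

View pics/droop.png

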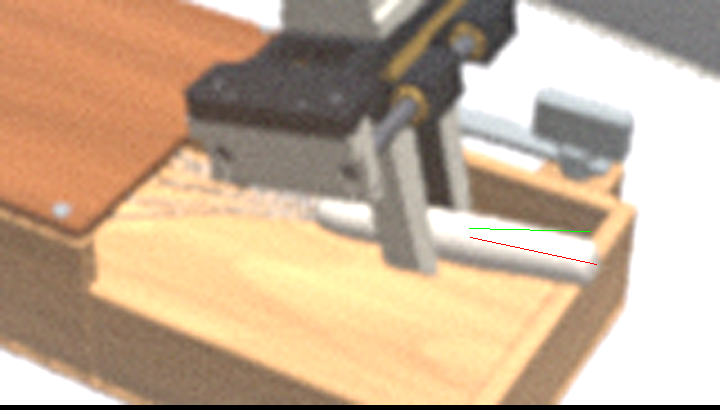

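The red line (no droop) runs along the handle to its end at (592,262), so droop is about 1° and I'll carry on with the planned draw.

```bash
python3 - <<'E'
from bench import robot
from draw import *
for w in WP[6:]:
    p,o_=pose(*w); h=robot.move_linear(p,o_,speed=40,f_stop=12)
    print(w,h,np.round(robot.current_contact_force(),1),np.round(robot.current_ft_torque(),2),round(robot.current_t(),1))
    if h: break
d=robot.get_image("scene"); cv2.imwrite("pics/scene5.png",d["img"])
E
```

```text
(160, 72, 12) False [ 0.2 -0.7 -1.1] [-0.03 -0.14 -0.02] 15.6
(172, 80, 14) False [ 0.5 -0.8 -1.3] [ 0.01 -0.1   0.01] 16.1
(208, 80, 14) False [ 0.  -0.6 -0.7] [ 0.01 -0.14 -0.03] 17.2
(214, 87, 16) False [ 0.8  0.5 -0.1] [ 0.06 -0.08 -0.  ] 17.6
(232, 90, 16) False [ 0.2  0.1 -1.7] [-0.02 -0.08 -0.01] 18.2
(250, 104, 18) False [ 0.  -0.6 -0.8] [ 0.02 -0.09 -0.02] 18.9
(258, 112, 20) False [-0.3 -0.2 -1. ] [ 0.09 -0.09 -0.02] 19.3
(282, 132, 20) False [ 0.3  0.8 -1.4] [ 0.02 -0.07  0.02] 20.3
```

View pics/scene5.png

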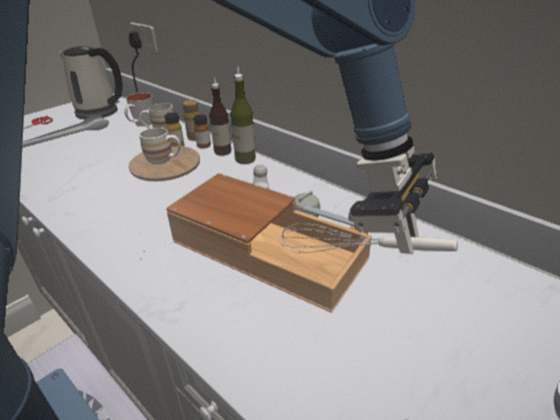

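The whisk is almost out: head tip at about (282,238), just clear of the cover edge, handle at right to (457,244). Now a bit further on the slant and then up.

```bash
python3 - <<'E'
from bench import robot
from draw import *
print(mincl((282,132,20),(300,150,20)))
for w,sp in(((300,150,20),40),((300,340,20),60)):
    p,o_=pose(*w); h=robot.move_linear(p,o_,speed=sp,f_stop=12)
    print(w,h,np.round(robot.current_contact_force(),1),np.round(robot.current_ft_torque(),2),round(robot.current_t(),1))
robot.sleep(1)
print(robot.current_gripper_width()*93,robot.current_finger_force())
d=robot.get_image("scene"); 
P=[W(300+s*np.cos(np.radians(16.3)),5.5,340+s*np.sin(np.radians(16.3))) for s in(75,-263)]
print(proj(d,P)); cv2.imwrite("pics/scene6.png",d["img"])
d=robot.get_image("top"); print(proj(d,P))
im=np.hstack([cv2.imread("pics/scene6.png"),d["img"]]); cv2.imwrite("pics/fin.png",cv2.resize(im,(800,300),interpolation=cv2.INTER_AREA))
E
```

```text
16.507722533384594
(300, 150, 20) False [ 0.7  0.6 -1.7] [ 0.04 -0.03  0.  ] 21.1
(300, 340, 20) False [-0.4  0.6 -0.7] [ 0.04 -0.04 -0.03] 24.4
18.45296101511859 29.989238809794188
[[510.76074258 118.96120005]
 [285.84612096 136.04175144]]
[[510.63472471 185.64537752]
 [308.42388126 232.23189325]]
```

View pics/fin.png

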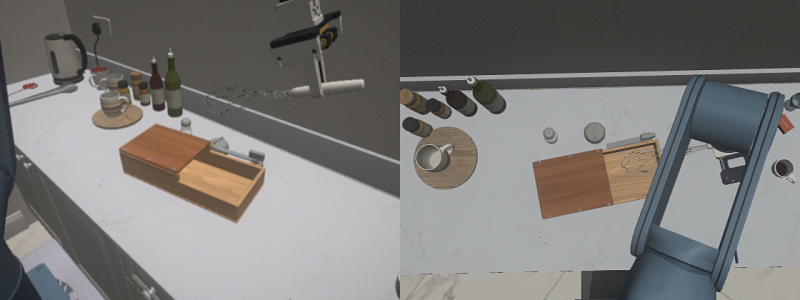

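The whisk is held clear: its head tip at (205,98) is where I predicted, with its lowest point about 240 mm up. The catch is open along the wall, and the shaker and timer haven't moved.

```bash
python3 -c "
from bench import robot
print(robot.hand_in())"
```

```text
the job is handed in; nothing more can be done
None
```

I've handed the job in: the catch is fully open, the whisk was drawn out handle first and is held about 240 mm above the worktop at its lowest point, and the salt shaker and timer are untouched (about 25 s used).

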